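# Switch on the label reader and hold a counting slide up to it, label up

### The arm

A 6-joint arm with a two-finger parallel gripper is mounted at the origin on the work surface. World frame = base frame: x ahead of the robot, y to its left, z up, the work surface at z = 0. Lengths are in mm, angles in rad, forces in N, time in s.
With the tool pointing down it reaches from about 325 to 750 mm from the base axis. Payload 7.6 kg.
Tool frame: the origin (TCP) lies on the centre line of the jaws, within the pads' length; the fingertips stand 19 mm ahead of it and the grasp point (between the pads) is the TCP (arm.tip_extent is the distance from the TCP to the fingertips, in mm); z points along the fingers, x is the direction in which the jaws open and shut, and the axes are right-handed (so a half turn about z gives the same grasp; the last joint's range is limited). The gripper opens to 85 mm and grips with 20 to 120 N. Pads are 22 mm wide; open, the fingers measure 114 mm over their backs; the gripper's body (76 mm by 85 mm) begins 54 mm behind the grasp point. The pads swing forward as they close: fully open they stand 13 mm farther back than shut.
Start: joints at [1.056, 0.052, 1.401, -0, 1.689, -0.07], TCP at [225.882, 473.942, 250.323] pointing down, gripper open.
Joint ranges: [-2.9, 2.9], [-0.91, 2.17], [0.12, 2.37], [-1.06, 4.2], [0.26, 2.73], [-2.93, 2.93]. Speed limits (rad/s): [2.57, 2.57, 3.01, 3.14, 3.14, 3.14].

### API

Orientations are given as a unit quaternion [x, y, z, w].
In Python, from station import arm, cams gives the robot as it stands.
- The arm moves only by the shell command python3 -m inch 'ROWS' [FORCE]. ROWS is JSON, one flat list of numbers, 7 for each row, row after row: the closure, from 0 (fully open) to 1 (shut), then the shift along the tool's x, y, z in mm, then the turn, a rotation vector about the tool's x, y, z in degrees. A call has 1 to 20 rows; each row shifts and turns the commanded pose from where the row before left it, along the tool's axes as they then stand; what a row does not reach is not made up. A row lasts 1/10 s, in which the tool goes at most 50 mm and 8.59 degrees, less where a joint would pass 70% of its speed; a pose out of reach is approached as far as the arm can. A call is refused whole if a number of a shift passes 50 or a number of a turn 8.59, either way. A call with a gripper value outside its range is refused whole. The fingers move at their own pace and stop on an object; FORCE is the grip in N (left out, the last holds). Time passes only in rows, so rows that do not move let the fingers close. It gives the time, the measured TCP pose, the force and the opening at its end, in the units of the state.
- arm.state(): the state, without advancing time (a new reading comes with each control period).
- cams.get_image(name): name is "scene" or "side" or "wrist"; returns a dict with "image" (480x640x3 uint8, red, green, blue), "fx", "fy", "cx", "cy" (pixels), "T" (4x4, takes a point from camera to world coordinates); the wrist camera has in their place "mount" (4x4, takes a point from camera to tool coordinates, whose origin is the TCP and whose axes are the tool frame's). Camera axes: x right, y down, z forward; pixel columns grow to the right and rows downward; lengths in mm; the calibration is good to about 2 mm. A picture is of the moment at which its call begins: read the wrist's pose just before it. There is no depth.
- arm.finish_job(): hands the job in, once; it reports no verdict.
The state is a dict: "clock": time; "joint_positions": joint angles; "dq": joint speeds; "tau": joint torques, N m; "ee_pos": TCP position; "orientation": TCP orientation; "ft_force": force on the tool from outside, world axes, zero at the start; "ft_torque": the same for the moment, N m; "width": finger opening in mm.
Only numpy, scipy, OpenCV 4.12 (cv2) and the standard library are available. Lean on these libraries where they do the work, as an engineer would, in place of code of your own. Each camera call takes 0.05 s, during which the arm holds its last target.

### The job

Flip the label reader's toggle switch on, then pick the thick glass counting slide off the drying rack by the long edges of its clear end; the notched corner marks the other, frosted end. Hold it level and square to the reader, label side up with the frosted end toward the camera head, so that the uncovered label is over the middle of the lit window, about 6 cm above it, and finish while holding it there in the gripper. Do not drop the slide or set it down anywhere else, and leave the other things on the bench where they stand.

Things in the scene. Friction and masses are not known exactly. Their poses are not given: they have to be found in the camera images.
- toggle (a joint): Angle (rad) of the reader's bat-handle toggle switch: 0 = off, leaning 0.42 from upright toward the reader's front (reader -x); 0.84 = on, leaning 0.42 toward the camera side (+x). It hinges about the reader's y axis and snaps from its middle (0.42) to the nearer stop; about 1.5 N at the tip tips it over. It starts off.
- toggle_pivot (a point): Hinge point of the toggle, near the front right corner of the reader's base, 3 mm above the base's top; axes as the reader's. The steel bat is 34 mm long from here, 6 mm thick, 10 mm at its tip; the tip stands 31 mm above the pivot and 14 mm toward -x (off) or +x (on). Around it lie a nut (21 mm dia., 3.5 mm high) and a bushing (13 mm dia., 6 mm high above the base).
- reader: Label reader, fixed: white base box 200 (x) x 170 (y) x 40 mm high, origin at the centre of its underside. x points from its front to its camera side, y left, z up. A post (18 mm dia.) at x 82, y 66 mm carries a cross arm and a 46 x 56 x 60 mm camera head that looks down at 45 deg at the window; arm and head lie at x 30 to 130 mm, 140 to 230 mm above the bench. Toggle at x -52, y -56 mm.
- window (a point): Centre of the reader's lit window (a flush white glass pane 64 x 54 mm framed in black), on top of the base, 40 mm above the bench, at the middle of the base; axes as the reader's.
- rack: Slide drying rack with steel bars, fixed: dark grey plastic drip tray 110 (x) x 150 (y) x 12 mm high; two cheeks at y +-64 mm, 44 mm wide in x, 37 mm high, carry two round bars along y (6 mm dia., at x +-11 mm, tops 40 mm above the bench). Origin at the centre of its underside. Its two sides look alike; it may stand turned any way.
- slide_center (a point): Centre (half-way up) of the glass counting slide, 76 (x) x 34 (y) x 5 mm (z), 32 g; x points from the clear to the frosted end, z out of the label face. It starts lying across the rack's bars, label up, underside 40 mm above the bench, ends overhanging the bars by 24 mm. Clear glass, moats and ruled fields in the middle; its ends differ only in frosting and notch.
- slide_label (a point): Middle of the slide's frosted label area, on its upper face: 28 mm from the slide's centre toward the frosted end. The frosted area is the last 20 mm of the slide, full width.
- slide_clear_end (a point): Middle of the slide's clear end edge, 38 mm from its centre along -x, half-way up.
- slide_notch (a point): Centre of the 6 x 6 mm notch cut out of one corner at the frosted end: seen label up with the frosted end pointing away from you, it is the far right corner (x = 35, y = -14 mm from the slide's centre).
- slide: The same counting slide; origin at the centre of its underside, axes as slide_center.
- reagent_bottle: Bystander: brown glass bottle, 60 mm diameter, 120 mm high; origin at the centre of its underside.
- beaker: Bystander: open glass beaker, 68 mm diameter, 85 mm high; origin at the centre of its underside.
- tip_box: Bystander: pipette tip box, 120 x 80 x 52 mm; origin at the centre of its underside.
- tally_counter: Bystander: small round steel hand tally counter lying on its back, 46 mm diameter, 24 mm high; origin at the centre of its underside.
Things that resemble listed ones, but are neither listed nor needed, are in the scene too. There is more than one size of the slide; the job needs the larger. There is more than one size of the rack; the one meant has the size given above.

How it is judged:
By the outcome, as a careful person would: the job done as asked, in the order asked, and still so for the second after the job is handed in, while the arm keeps its last pose, push and grip.
It also fails if it takes over 51 s, if anything falls off the work surface, if the arm or the gripper's body presses on something with over 40 N, if the wrist force passes 120 N, or if a joint passes its speed limit or range.

## Working session

There is one attempt and no reset: what is moved stays moved. The work goes in short steps, Python scripts to look and compute and a shell command to move; the robot and the scene stay as the last step left them, time stands still between calls to the robot, and variables do not carry over. Pictures are saved under pics/ and viewed, and the job is handed in when it is done.

```bash
ls; mkdir -p pics; python3 - <<'E'
from station import arm,cams
import cv2,json
print(arm.state())
for n in("scene","side","wrist"):
    d=cams.get_image(n)
    cv2.imwrite(f"pics/{n}0.png",d["image"][:,:,::-1])
    print(n,{k:(v.tolist() if hasattr(v,'tolist') else v) for k,v in d.items() if k!="image"})
E
```

```text
pics
{'clock': 0.0, 'joint_positions': array([ 1.05569512e+00,  5.28531640e-02,  1.40175827e+00,  7.38377055e-07,
        1.68859298e+00, -7.02848559e-02]), 'dq': array([-0.00058476, -0.00101569,  0.00077153, -0.00035659, -0.00049327,
        0.00077933]), 'tau': array([ 7.86788187e-04, -3.81667113e+01, -3.60181618e+01,  9.79425931e-05,
        6.12532240e-03, -4.59115540e-06]), 'ee_pos': array([225.73784066, 473.68266465, 249.44688441]), 'orientation': array([ 8.45662787e-01,  5.33716967e-01, -7.10201662e-04,  3.80868331e-04]), 'ft_force': array([0.12782816, 0.93764257, 0.16087508]), 'ft_torque': array([-0.03975968, -0.01007032, -0.03018976]), 'width': 85.73291961114496}
scene {'fx': 455.0587910457299, 'fy': 455.0587910457299, 'cx': 316.7915155627092, 'cy': 235.93641951185566, 'T': [[-0.7235299008667243, 0.45057387510156155, -0.5229604818987289, 1088.4774669909982], [0.690253431016233, 0.4641256407758496, -0.5551014236558267, 575.0440950390057], [-0.007394830769304802, -0.7626077449451779, -0.6468189420753877, 713.0717887499277], [0.0, 0.0, 0.0, 1.0]]}
side {'fx': 606.3707905573058, 'fy': 606.3707905573058, 'cx': 312.8658707757306, 'cy': 238.07613710010136, 'T': [[-0.9138670748069321, -0.2151917985819345, 0.34429559887819255, -57.07019598132201], [-0.4059994083657652, 0.49141046147664363, -0.7705064819701135, 1388.7816135125815], [-0.003383783454922394, -0.8439243142452908, -0.5364515838686152, 1013.7378107897837], [0.0, 0.0, 0.0, 1.0]]}
wrist {'fx': 373.25313021072765, 'fy': 373.25313021072765, 'cx': 323.023741308495, 'cy': 233.39888786360822, 'mount': [[0.9999995856730263, 0.0005187296106349146, -0.0007480463657582525, -0.36556122830500026], [-0.0002740249474184755, 0.9551750478931839, 0.2960414714065925, -76.19534981091978], [0.0008680807004340268, -0.29604114376525964, 0.955174794283252, -123.34304986673361], [0.0, 0.0, 0.0, 1.0]]}
```

View pics/scene0.png

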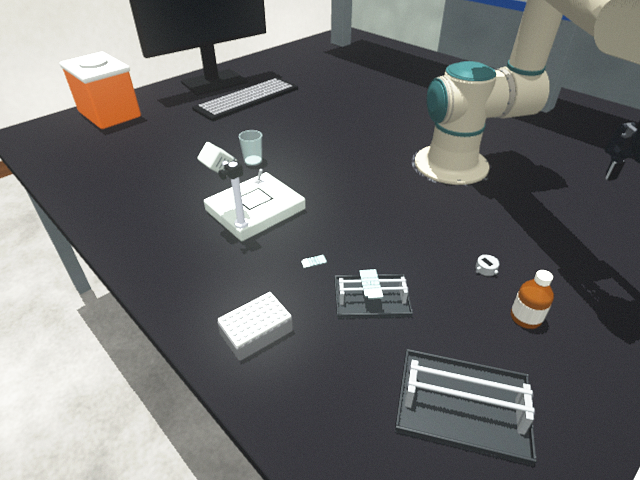

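View pics/side0.png

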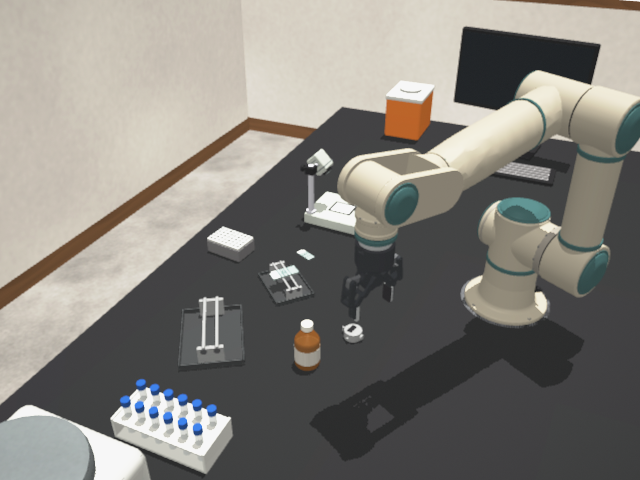

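View pics/wrist0.png

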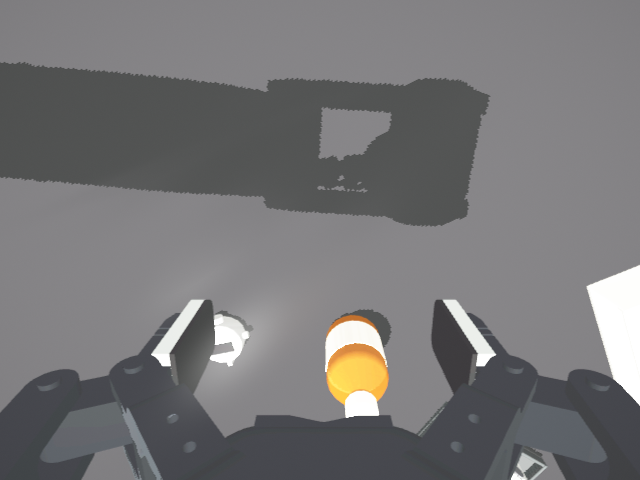

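The reader is near (255,205) in the scene picture, with the smaller rack and slide at (372,290), the small decoy slide at (314,261) and the larger decoy rack at the front. I'll enlarge both.

```bash
python3 - <<'E'
import cv2,numpy as np
s=cv2.imread("pics/scene0.png"); d=cv2.imread("pics/side0.png")
cv2.imwrite("pics/c1.png",cv2.resize(s[130:250,190:330],None,fx=5,fy=5,interpolation=cv2.INTER_CUBIC))
cv2.imwrite("pics/c2.png",cv2.resize(s[245:335,300:440],None,fx=5,fy=5,interpolation=cv2.INTER_CUBIC))
cv2.imwrite("pics/c3.png",cv2.resize(d[145:310,245:375],None,fx=3.6,fy=3.6,interpolation=cv2.INTER_CUBIC))
E
```

```text
(no output)
```

View pics/c1.png

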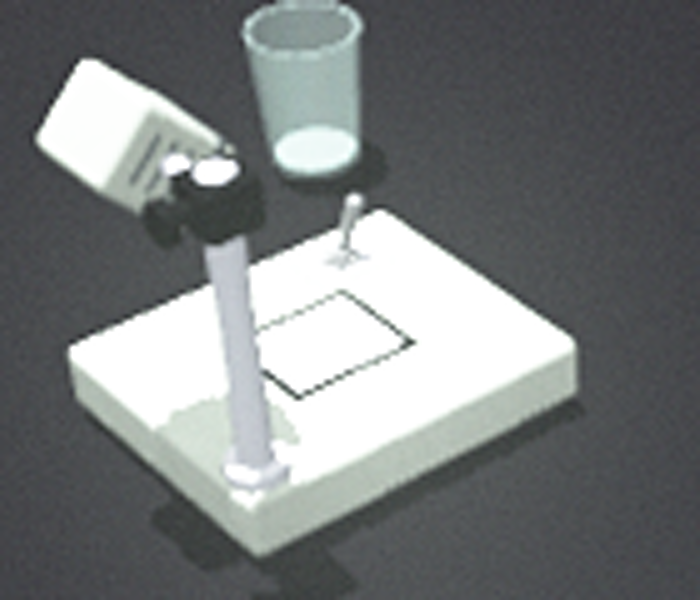

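View pics/c2.png

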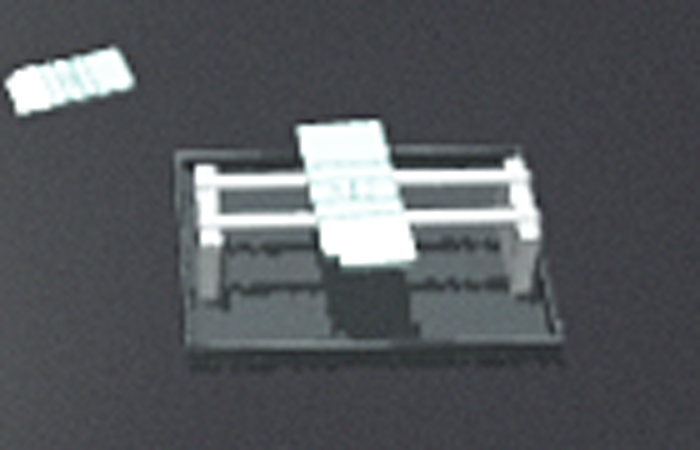

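View pics/c3.png

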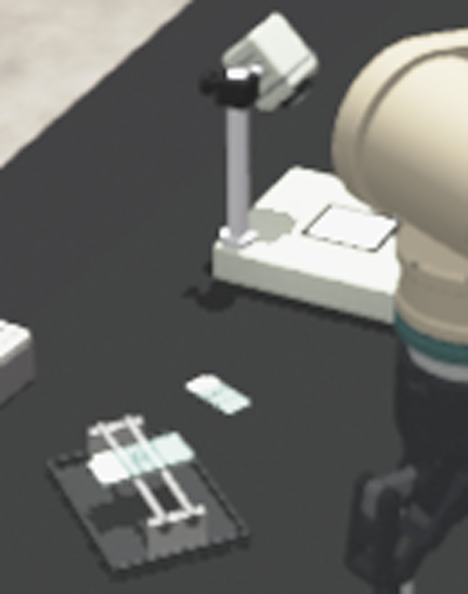

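```bash
cat > h.py <<'E'
import numpy as np,cv2
from scipy.spatial.transform import Rotation as R
CAM={'scene':(455.0587910457299,316.7915155627092,235.93641951185566,np.array([[-0.7235299008667243, 0.45057387510156155, -0.5229604818987289, 1088.4774669909982], [0.690253431016233, 0.4641256407758496, -0.5551014236558267, 575.0440950390057], [-0.007394830769304802, -0.7626077449451779, -0.6468189420753877, 713.0717887499277], [0.0, 0.0, 0.0, 1.0]])),
'side':(606.3707905573058,312.8658707757306,238.07613710010136,np.array([[-0.9138670748069321, -0.2151917985819345, 0.34429559887819255, -57.07019598132201], [-0.4059994083657652, 0.49141046147664363, -0.7705064819701135, 1388.7816135125815], [-0.003383783454922394, -0.8439243142452908, -0.5364515838686152, 1013.7378107897837], [0.0, 0.0, 0.0, 1.0]]))}
W=(373.25313021072765,323.023741308495,233.39888786360822,np.array([[0.9999995856730263, 0.0005187296106349146, -0.0007480463657582525, -0.36556122830500026], [-0.0002740249474184755, 0.9551750478931839, 0.2960414714065925, -76.19534981091978], [0.0008680807004340268, -0.29604114376525964, 0.955174794283252, -123.34304986673361], [0.0, 0.0, 0.0, 1.0]]))
def Tt(st):
    T=np.eye(4);T[:3,:3]=R.from_quat(st['orientation']).as_matrix();T[:3,3]=st['ee_pos'];return T
def cam(name,st=None):
    if name=='wrist': f,cx,cy,M=W; return f,cx,cy,Tt(st)@M
    return CAM[name]
def ray(c,uv,z):
    f,cx,cy,T=c
    d=T[:3,:3]@np.array([(uv[0]-cx)/f,(uv[1]-cy)/f,1]);o=T[:3,3]
    return o+d*(z-o[2])/d[2]
def proj(c,p):
    f,cx,cy,T=c
    q=T[:3,:3].T@(np.asarray(p,float)-T[:3,3]);return np.array([f*q[0]/q[2]+cx,f*q[1]/q[2]+cy])
def fit2(A,B): # B = R A + t  (2D)
    A=np.array(A,float);B=np.array(B,float);a=A-A.mean(0);b=B-B.mean(0)
    th=np.arctan2((a[:,0]*b[:,1]-a[:,1]*b[:,0]).sum(),(a*b).sum())
    c,s=np.cos(th),np.sin(th);Rm=np.array([[c,-s],[s,c]]);t=B.mean(0)-Rm@A.mean(0)
    return th,t,B-(A@Rm.T+t)
E
python3 - <<'E'
from h import *
c=cam('scene')
f=lambda x,y:(190+x/5-.4,130+y/5-.4)
P=[f(70,350),f(260,502),f(577,350),f(378,210)]
A=[(100,-85),(100,85),(-100,85),(-100,-85)]
B=[ray(c,p,40)[:2] for p in P]
th,t,r=fit2(A,B);print("reader",np.degrees(th),t,r.round(1).tolist())
Rm=np.array([[np.cos(th),-np.sin(th)],[np.sin(th),np.cos(th)]])
print("toggle",Rm@[-52,-56]+t, "winpts",[ray(c,f(*q),40)[:2].round(1).tolist() for q in((343,290),(413,342),(300,398))])
g=lambda x,y:(300+x/5-.4,245+y/5-.4)
P=[g(297,125),g(380,120),g(416,262),g(325,262)]
A=[(-38,17),(-38,-17),(38,17),(38,-17)]
A=[(-38,-17),(-38,17),(38,17),(38,-17)]
B=[ray(c,p,45)[:2] for p in P]
th,t,r=fit2(A,B);print("slide",np.degrees(th),t,r.round(1).tolist())
P=[g(180,153),g(522,150),g(562,340),g(187,345)]
A=[(-55,-75),(-55,75),(55,75),(55,-75)]
B=[ray(c,p,12)[:2] for p in P]
th,t,r=fit2(A,B);print("rack",np.degrees(th),t,r.round(1).tolist())
for n,p,z in (("bottle",(527,322),0),("tally",(487,268),0),("tip",(258,322),52),("beaker",(253,161),0),("smallslide",(314,262),0)):
    print(n,ray(c,p,z).round())
E
```

```text
reader -2.706276427533087 [ 557.98679663 -217.55672307] [[-2.1, 2.0], [-6.8, -2.5], [5.6, 2.0], [3.3, -1.4]]
toggle [ 503.40070288 -271.03904135] winpts [[519.3, -251.0], [522.7, -189.2], [592.7, -191.4]]
slide 50.30547154570249 [571.24854937 182.79932733] [[0.0, -1.1], [-0.9, -0.7], [0.7, 2.5], [0.1, -0.6]]
rack 46.628720650714605 [566.05580554 185.78634769] [[0.2, 2.3], [1.8, 0.8], [-0.9, -2.3], [-1.2, -0.8]]
bottle [396. 442.   0.]
tally [316. 307.   0.]
tip [800. 109.  52.]
beaker [ 409. -423.    0.]
smallslide [580.  25.   0.]
```

```bash
cat >> h.py <<'E'
def togo(st,target,yawy_deg=None):
    """remaining shift in tool axes (after turning) and turn; yawy: desired world yaw of tool y, tool down"""
    Rt=R.from_quat(st['orientation']).as_matrix()
    if yawy_deg is not None:
        y=np.radians(yawy_deg);Y=np.array([np.cos(y),np.sin(y),0]);Z=np.array([0,0,-1.]);X=np.cross(Y,Z)
        Rd=np.c_[X,Y,Z];rv=np.degrees(R.from_matrix(Rt.T@Rd).as_rotvec());Rt=Rd
        print("turn",rv.round(2))
    d=Rt.T@(np.asarray(target,float)-st['ee_pos']);print("shift after turn",d.round(2),"norm",np.linalg.norm(d).round(1))
E
python3 - <<'E'
from h import *
from station import arm
togo(arm.state(),[440,-250,210],-2.7)
E
```

```text
turn [-2.000e-02  7.000e-02 -2.279e+01]
shift after turn [-712.85  248.08   39.68] norm 755.8
```

```bash
python3 -m inch '[0,0,0,0,0,0,-7.6, 0,0,0,0,0,0,-7.6, 0,0,0,0,0,0,-7.6, 0,-44.5,15.5,2.5,0,0,0, 0,-44.5,15.5,2.5,0,0,0, 0,-44.5,15.5,2.5,0,0,0, 0,-44.5,15.5,2.5,0,0,0, 0,-44.5,15.5,2.5,0,0,0, 0,-44.5,15.5,2.5,0,0,0, 0,-44.5,15.5,2.5,0,0,0, 0,-44.5,15.5,2.5,0,0,0, 0,-44.5,15.5,2.5,0,0,0, 0,-44.5,15.5,2.5,0,0,0, 0,-44.5,15.5,2.5,0,0,0, 0,-44.5,15.5,2.5,0,0,0, 0,-44.5,15.5,2.5,0,0,0, 0,-44.5,15.5,2.5,0,0,0, 0,-44.5,15.5,2.5,0,0,0, 0,-44.5,15.5,2.5,0,0,0, 0,0,0,0,0,0,0]'
python3 - <<'E'
from h import *
from station import arm,cams
import pickle
st=arm.state();d=cams.get_image("wrist");cv2.imwrite("pics/w1.png",d["image"][:,:,::-1]);pickle.dump(st,open("w1.pkl","wb"))
d=cams.get_image("side");cv2.imwrite("pics/side1.png",d["image"][:,:,::-1])
print(st['ee_pos'],st['joint_positions'],st['orientation'])
E
```

```text
clock: 2.15
ee_pos: [440.0, -252.8, 207.8]
orientation: [0.725, 0.689, -0.001, -0.002]
ft_force: [-1.0, 0.0, -0.9]
width: 85.2
[ 440.02192114 -252.81621719  207.75071269] [-5.93826345e-01  2.18943807e-02  1.51649503e+00 -8.70276460e-04
  1.60689066e+00 -2.11323485e+00] [ 0.72504869  0.68869501 -0.00082209 -0.00170662]
```

View pics/w1.png

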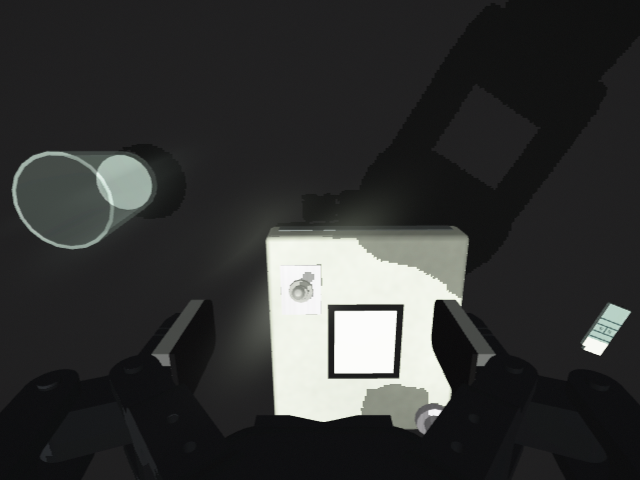

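View pics/side1.png

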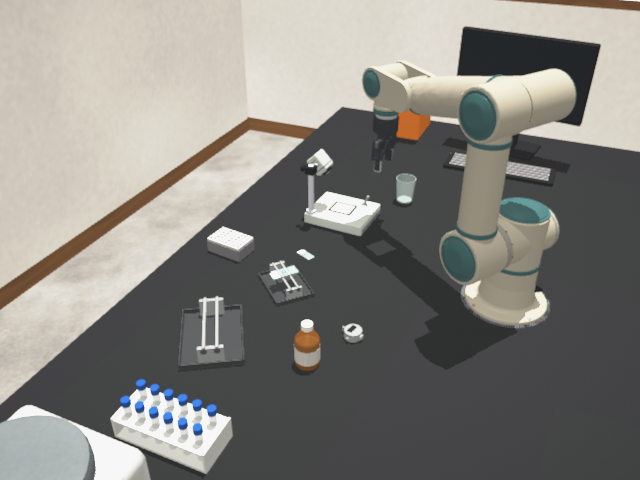

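The wrist view shows the reader: the window frame spans about (329..403, 304..378), the toggle is at (300,290) leaning toward the robot, and the post is at (432,418). I'll measure these.

```bash
python3 - <<'E'
from h import *
import pickle
st=pickle.load(open("w1.pkl","rb"));c=cam('wrist',st)
im=cv2.imread("pics/w1.png");g=cv2.cvtColor(im,cv2.COLOR_BGR2GRAY)
m=((g>245)*255).astype(np.uint8)
cs,_=cv2.findContours(m[306:376,332:400].copy(),cv2.RETR_EXTERNAL,cv2.CHAIN_APPROX_NONE)
k=max(cs,key=cv2.contourArea)
rect=cv2.minAreaRect(k);bx=cv2.boxPoints(rect)+[332,306];print(rect,bx.tolist())
P=np.array([ray(c,p,40)[:2] for p in bx]);print(P.round(1).tolist(),"centre",P.mean(0))
for i in range(4):
    e=P[(i+1)%4]-P[i];print(np.linalg.norm(e).round(1),np.degrees(np.arctan2(e[1],e[0])).round(2))
# base edges
for n,p in(("frontleftimg",(268,240)),("frontrightimg",(468,238)),("toggle nut",(298,291))):print(n,ray(c,p,40).round(1))
print("toggle proj predicted pivot", )
cv2.imwrite("pics/w1c.png",cv2.resize(im[220:400,255:475],None,fx=3.6,fy=3.3,interpolation=cv2.INTER_CUBIC))
E
```

```text
((33.0, 35.5), (61.0, 60.0), 90.0) [[335.0, 311.0], [395.0, 311.0], [395.0, 372.0], [335.0, 372.0]]
[[524.6, -247.1], [527.3, -194.9], [590.1, -194.5], [587.3, -249.7]] centre [ 557.30550179 -221.5443388 ]
52.3 87.06
62.8 0.3
55.3 -92.94
62.7 177.61
frontleftimg [ 456.7 -299.3   40. ]
frontrightimg [ 463.4 -135.4   40. ]
toggle nut [ 503.8 -278.    40. ]
toggle proj predicted pivot
```

View pics/w1c.png

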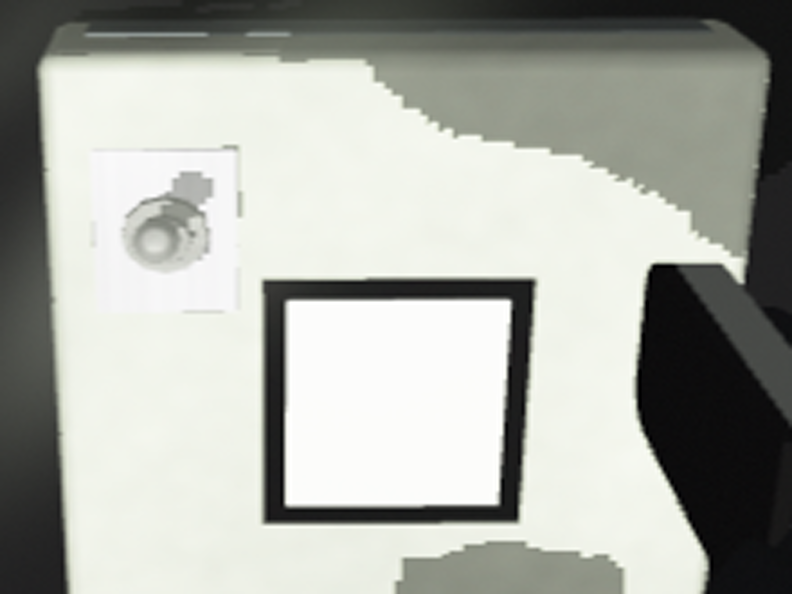

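```bash
python3 - <<'E'
from h import *
import pickle
st=pickle.load(open("w1.pkl","rb"));c=cam('wrist',st)
q=lambda x,y:(255+(x+.5)/3.6-.5,220+(y+.5)/3.3-.5)
for name,pts in (("pane",[(285,298),(511,298),(500,507),(284,507)]),("frame",[(263,280),(535,280),(518,521),(264,521)])):
    B=[ray(c,q(*p),40)[:2] for p in pts]; s=(32,27) if name=="pane" else (37,32)
    A=[(-s[0],-s[1]),(-s[0],s[1]),(s[0],s[1]),(s[0],-s[1])]
    th,t,r=fit2(A,B);print(name,np.degrees(th),t,r.round(1).tolist())
    Rm=np.array([[np.cos(th),-np.sin(th)],[np.sin(th),np.cos(th)]])
    print(" toggle pivot",Rm@[-52,-56]+t)
print("nut",ray(c,q(165,233),43.5),"tip",ray(c,q(158,238),75))
print("front corner line", ray(c,q(40,60),40),ray(c,q(768,60),40))
th=np.radians(-2.0)
E
```

```text
pane -2.6178183509724917 [ 557.46713123 -222.14114995] [[-0.8, -0.4], [-0.4, 0.2], [0.8, 0.8], [0.4, -0.6]]
 toggle pivot [ 502.96367304 -275.7076791 ]
frame -2.7430094541134737 [ 557.14801033 -222.14626221] [[-0.7, -0.8], [-0.4, 0.7], [0.7, 0.7], [0.4, -0.6]]
 toggle pivot [ 502.52763963 -275.59357369]
nut [ 501.57647726 -275.47388562   43.5       ] tip [ 487.73572894 -274.17521896   75.        ]
front corner line [ 454.77923881 -300.95974662   40.        ] [ 463.26508305 -135.4805341    40.        ]
```

```bash
python3 - <<'E'
from h import *
from station import arm
st=arm.state();print(arm.tip_extent, st['ee_pos'])
togo(st,[454,-274.5,78],-2.7)
E
```

```text
19.0 [ 439.92797387 -249.34352077  209.23197863]
turn [-0.11 -0.08 -0.08]
shift after turn [-24.47  15.24 131.23] norm 134.4
```

```bash
python3 -m inch '[1,-8,5,0,0,0,0, 1,-8,5,0,0,0,0, 1,-8,5,10,0,0,0, 1,0,0,30,0,0,0, 1,0,0,30,0,0,0, 1,0,0,30,0,0,0, 1,0,0,30,0,0,0, 1,0,0,0,0,0,0, 1,0,0,0,0,0,0,1,0,0,0,0,0,0]' 30
python3 - <<'E'
from h import *
from station import arm,cams
import pickle
st=arm.state()
for n in("wrist","scene"):
    d=cams.get_image(n);cv2.imwrite(f"pics/{n}2.png",d["image"][:,:,::-1])
im=cv2.imread("pics/scene2.png");cv2.imwrite("pics/scene2c.png",cv2.resize(im[100:250,190:330],None,fx=4,fy=4,interpolation=cv2.INTER_CUBIC))
print(st['ee_pos'],st['width'],st['ft_force'])
E
```

```text
clock: 3.25
ee_pos: [455.1, -274.2, 82.3]
orientation: [0.723, 0.69, 0.0, 0.002]
ft_force: [-0.1, 0.1, 0.5]
width: -0.3
[ 455.1460992  -274.19177918   82.3111639 ] -0.26493477070327803 [-0.0821984   0.10847091  0.4922272 ]
```

View pics/wrist2.png

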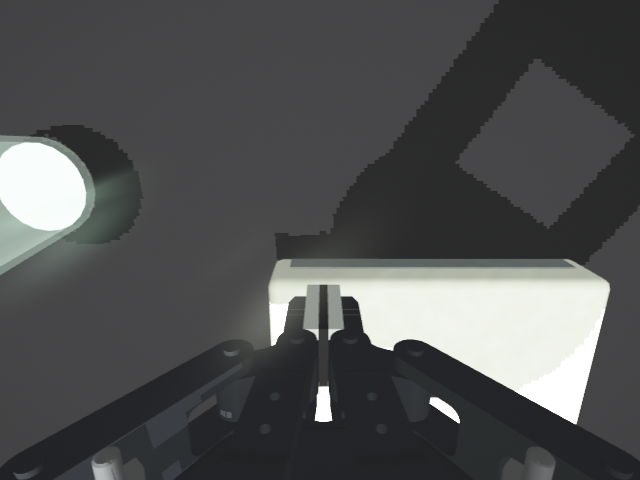

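View pics/scene2c.png

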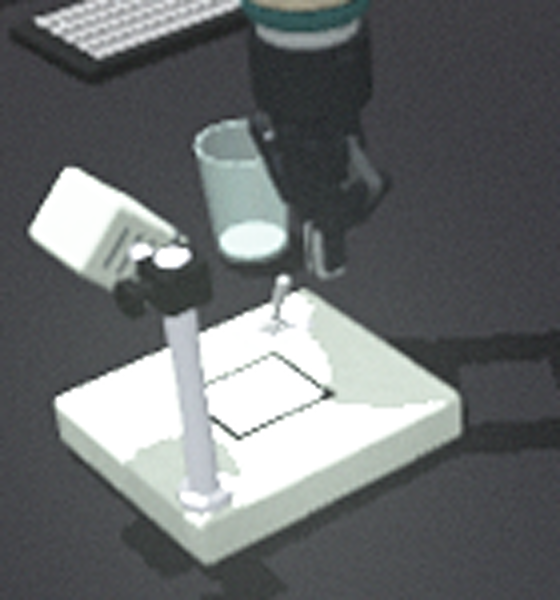

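```bash
python3 -m inch '[1,0,5,3,0,0,0, 1,0,8,0,0,0,0, 1,0,5,0,0,0,0, 1,0,5,0,0,0,0, 1,0,5,0,0,0,0, 1,0,5,0,0,0,0, 1,0,5,0,0,0,0, 1,0,1,0,0,0,0, 1,0,0,0,0,0,0, 1,0,0,0,0,0,0]'
python3 - <<'E'
from h import *
from station import arm,cams
st=arm.state()
for n in("scene",):
    d=cams.get_image(n);cv2.imwrite(f"pics/{n}3.png",d["image"][:,:,::-1])
im=cv2.imread("pics/scene3.png");cv2.imwrite("pics/scene3c.png",cv2.resize(im[100:250,190:330],None,fx=4,fy=4,interpolation=cv2.INTER_CUBIC))
print(st['ee_pos'],st['width'],st['ft_force'])
E
```

```text
clock: 4.35
ee_pos: [493.0, -275.3, 77.2]
orientation: [0.723, 0.69, 0.0, -0.0]
ft_force: [-0.0, 0.0, -0.0]
width: -0.1
[ 493.00796436 -275.34528224   77.17559752] -0.07104863043679342 [-0.02237815  0.0330846  -0.02368661]
```

View pics/scene3c.png

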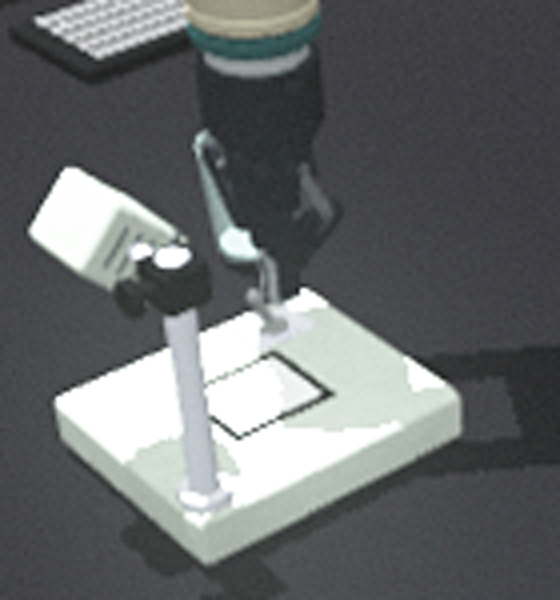

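```bash
python3 -m inch '[1,0,-12,0,0,0,0, 1,0,-13,0,0,0,0, 1,0,0,-40,0,0,0, 1,0,0,-40,0,0,0, 0,0,0,-40,0,0,0, 0,0,0,0,0,0,0,0,0,0,0,0,0,0]'
python3 - <<'E'
from h import *
from station import arm,cams
st=arm.state()
for n in("scene","wrist"):
    d=cams.get_image(n);cv2.imwrite(f"pics/{n}4.png",d["image"][:,:,::-1])
im=cv2.imread("pics/scene4.png");a=cv2.resize(im[130:250,190:330],None,fx=4,fy=4,interpolation=cv2.INTER_CUBIC)
im=cv2.imread("pics/wrist4.png");b=im
cv2.imwrite("pics/c4.png",a)
print(st['ee_pos'],st['width'],st['ft_force'])
togo(st,[556,164,195],50.3)
togo(st,[556,164,195])
E
```

```text
clock: 5.1
ee_pos: [468.3, -274.4, 198.2]
orientation: [0.724, 0.69, 0.0, 0.001]
ft_force: [-0.2, -0.5, -0.4]
width: 43.3
[ 468.285526   -274.42217931  198.17001012] 43.287152372166226 [-0.18068726 -0.54357071 -0.38661812]
turn [  0.07   0.11 -52.99]
shift after turn [212.56 393.35   3.17] norm 447.1
shift after turn [442.06  67.03   2.83] norm 447.1
```

View pics/c4.png

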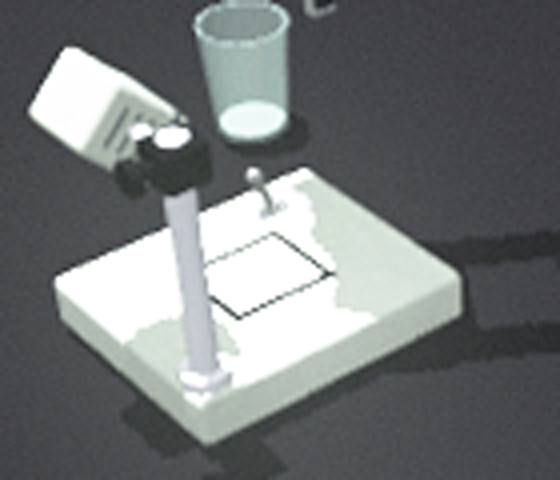

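View pics/wrist4.png

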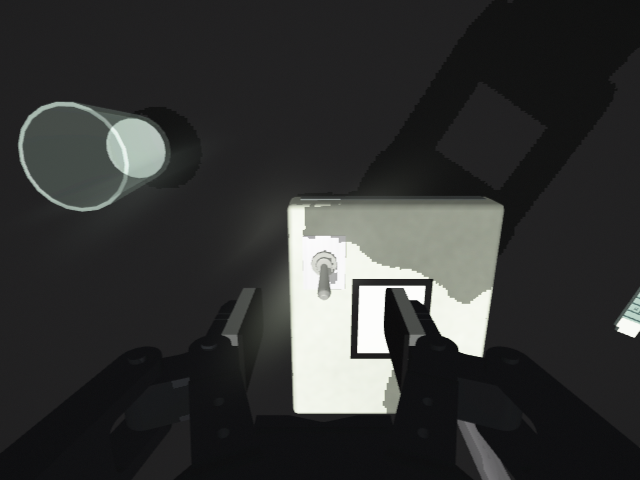

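The toggle now leans toward the camera side: its base is at (323,262) and its tip at (323,294), so it is on. Next I'll move over the slide.

```bash
python3 -m inch '[0,44,6.7,0,0,0,0, 0,44,6.7,0,0,0,0, 0,44,6.7,0,0,0,0, 0,44,6.7,0,0,0,0, 0,44,6.7,0,0,0,0, 0,44,6.7,0,0,0,0, 0,44,6.7,0,0,0,0, 0,44,6.7,0,0,0,0, 0,44,6.7,0,0,0,0, 0,44,6.7,0,0,0,0, 0,0,0,0,0,0,-7.57, 0,0,0,0,0,0,-7.57, 0,0,0,0,0,0,-7.57, 0,0,0,0,0,0,-7.57, 0,0,0,0,0,0,-7.57, 0,0,0,0,0,0,-7.57, 0,0,0,0,0,0,-7.57, 0,0,0,0,0,0,0, 0,0,0,0,0,0,0]'
python3 - <<'E'
from h import *
from station import arm,cams
import pickle
st=arm.state();d=cams.get_image("wrist");cv2.imwrite("pics/w5.png",d["image"][:,:,::-1]);pickle.dump(st,open("w5.pkl","wb"))
print(st['ee_pos'],st['joint_positions'])
E
```

```text
clock: 7.1
ee_pos: [555.2, 162.0, 196.0]
orientation: [0.341, 0.94, -0.001, -0.001]
ft_force: [0.1, -0.5, -0.3]
width: 85.4
[555.22126839 162.02266071 195.97830903] [ 2.20082206e-01  2.25556166e-01  1.31867698e+00  1.65553984e-05
  1.59957513e+00 -2.22516446e+00]
```

View pics/w5.png

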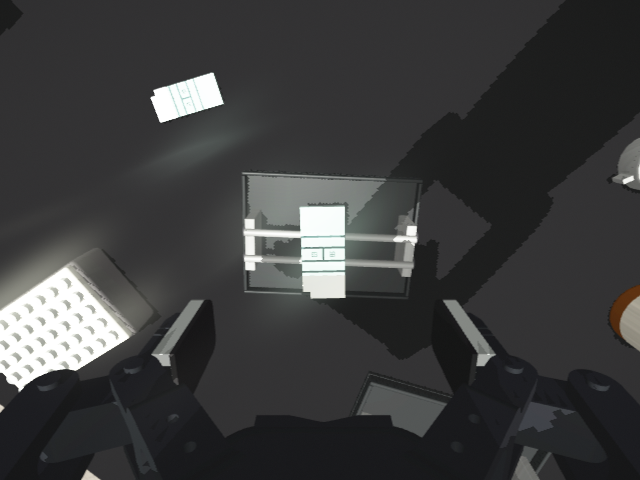

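```bash
python3 - <<'E'
from h import *
import pickle
im=cv2.imread("pics/w5.png")
cv2.imwrite("pics/w5c.png",cv2.resize(im[165:305,235:430],None,fx=4,fy=4,interpolation=cv2.INTER_CUBIC))
E
```

```text
(no output)
```

View pics/w5c.png

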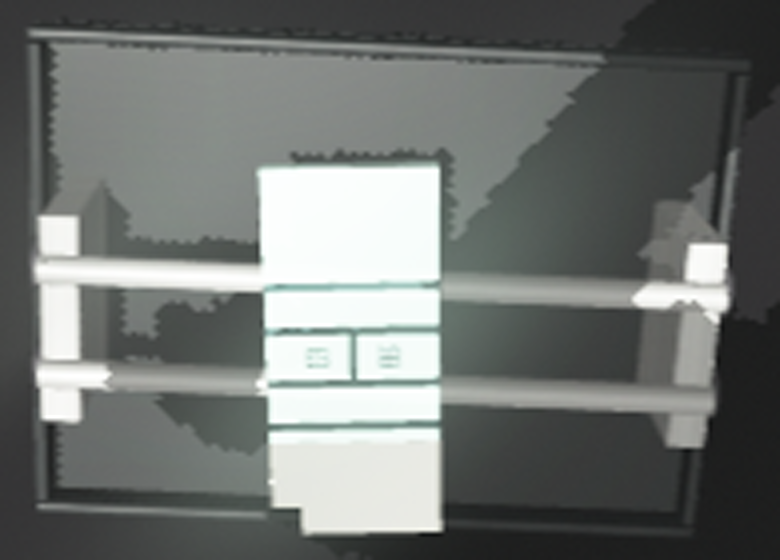

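```bash
python3 - <<'E'
from h import *
import pickle
st=pickle.load(open("w5.pkl","rb"));c=cam('wrist',st)
q=lambda x,y:(235+(x+.5)/4-.5,165+(y+.5)/4-.5)
A=[(-38,-17),(-38,17),(38,17),(38,-17)]
B=[ray(c,q(*p),45)[:2] for p in((257,167),(440,165),(443,532),(270,534))]
th,t,r=fit2(A,B);print("slide",np.degrees(th),t,r.round(1).tolist())
u=np.array([np.cos(th),np.sin(th)])
bars=[ray(c,q(*p),40)[:2] for p in((33,270),(730,297),(33,376),(715,400))]
for b in bars: print("bar along slide x",((b-t)@u).round(1))
e=bars[1]-bars[0];print("bar dir",np.degrees(np.arctan2(e[1],e[0]))-90)
B=[ray(c,q(*p),12)[:2] for p in((30,32),(748,65),(690,530),(40,506))]
A=[(-55,-75),(-55,75),(55,75),(55,-75)]
th2,t2,r=fit2(A,B);print("rack",np.degrees(th2),t2,r.round(1).tolist())
print('grasp -29',t-29*u)
from station import arm
s=arm.state();print(s['ee_pos'])
togo(s,[*(t-29*u),100],np.degrees(th))
E
```

```text
slide 51.19822221705047 [571.83378137 181.02353648] [[0.0, -0.4], [-0.1, 0.1], [-0.3, 0.6], [0.4, -0.3]]
bar along slide x -17.4
bar along slide x -9.2
bar along slide x 4.8
bar along slide x 12.5
bar dir 47.78456947078229
rack 47.60670147287499 [566.38454743 182.87124617] [[0.3, 1.8], [2.0, 0.7], [-0.4, -2.3], [-1.9, -0.3]]
grasp -29 [553.66156959 158.42329934]
[555.31394584 162.08362973 196.3141337 ]
turn [-0.07 -0.06 -1.07]
shift after turn [-1.01 -3.89 96.31] norm 96.4
```

```bash
python3 - <<'E'
from h import *
from station import arm
th=np.radians(51.2);u=np.array([np.cos(th),np.sin(th)]);t=np.array([571.83,181.02])
togo(arm.state(),[*(t-32*u),110],51.2)
E
python3 -m inch '[0.4,-1,-6.9,15,0,0,-1.07, 0.4,0,0,40,0,0,0, 0.4,0,0,31,0,0,0, 0.4,0,0,0,0,0,0, 0.4,0,0,0,0,0,0, 0.4,0,0,0,0,0,0]'
python3 - <<'E'
from h import *
from station import arm,cams
import pickle
st=arm.state();d=cams.get_image("wrist");cv2.imwrite("pics/w6.png",d["image"][:,:,::-1]);pickle.dump(st,open("w6.pkl","wb"))
print(st['ee_pos'],st['width'],st['ft_force'])
E
```

```text
turn [-0.07 -0.06 -1.08]
shift after turn [-1.01 -6.89 86.31] norm 86.6
clock: 7.75
ee_pos: [553.2, 156.5, 113.8]
orientation: [0.331, 0.944, 0.001, 0.002]
ft_force: [0.4, -1.4, 1.5]
width: 51.5
[553.17225746 156.48764272 113.80954864] 51.4848523777672 [ 0.40086431 -1.36029621  1.45157256]
```

View pics/w6.png

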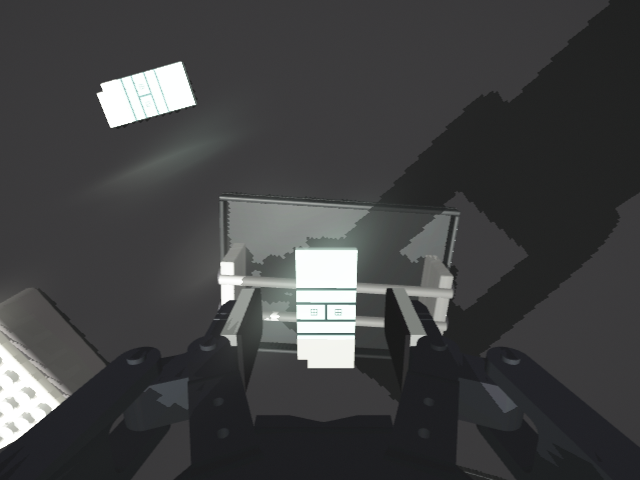

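```bash
python3 - <<'E'
from h import *
from station import arm,cams
st=arm.state();d=cams.get_image("wrist");im=d["image"][:,:,::-1].copy();c=cam('wrist',st)
print(st['ee_pos'],st['orientation'])
cv2.imwrite("pics/w7c.png",cv2.resize(im[235:385,270:380],None,fx=4,fy=4,interpolation=cv2.INTER_CUBIC))
g=im.min(2);m=(g>150).astype(np.uint8)*255
for v in (255,262,270,278): 
    r=np.where(m[v,285:370])[0]+285;print(v,r.min(),r.max())
for u in (305,325,345):
    r=np.where(m[235:300,u])[0]+235;print(u,r.min())
for u in (315,330,345):
    r=np.where(m[330:390,u])[0]+330;print(u,r.max())
E
```

```text
[553.20378965 156.51435382 113.8474573 ] [0.3309571  0.94364355 0.00110595 0.00173913]
255 295 357
262 295 357
270 296 356
278 296 356
305 247
325 248
345 248
315 367
330 367
345 367
```

View pics/w7c.png

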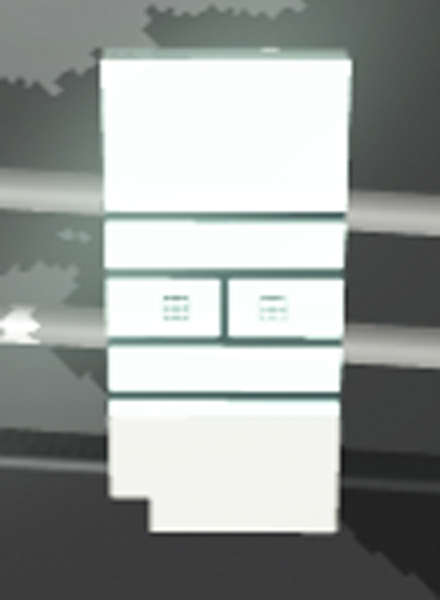

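```bash
python3 - <<'E'
from h import *
from station import arm
st=arm.state();c=cam('wrist',st)
q=lambda x,y:(270+(x+.5)/4-.5,235+(y+.5)/4-.5)
A=[(-38,-17),(-38,17),(38,17),(38,-17)]
B=[ray(c,q(*p),45)[:2] for p in((101,59),(350,59),(338,532),(110,532))]
th,t,r=fit2(A,B);print("slide",np.degrees(th),t,r.round(1).tolist())
u=np.array([np.cos(th),np.sin(th)]);n=np.array([-u[1],u[0]])
for p in((10,170),(95,177),(352,192),(435,195)):
    b=ray(c,q(*p),38.5)[:2]-t;print("bar upper edge xy in slide",b@u,b@n)
togo(st,[*(t-32*u),49],np.degrees(th))
E
```

```text
slide 51.35632542331374 [571.53989982 181.03926192] [[-0.1, -0.0], [-0.1, -0.1], [-0.2, 0.2], [0.3, -0.1]]
bar upper edge xy in slide -18.670256152817228 -31.04219569559951
bar upper edge xy in slide -17.588579000653155 -18.7813845344403
bar upper edge xy in slide -15.279504901220236 18.460835242154655
bar upper edge xy in slide -14.824052584440013 30.51799480342545
turn [ 0.17  0.14 -0.  ]
shift after turn [ 0.93 -1.28 64.62] norm 64.6
```

```bash
python3 -m inch '[0.4,0.9,-2,15,0.17,0.14,0, 0.4,0,0,20,0,0,0, 0.4,0,0,15,0,0,0, 0.4,0,0,8,0,0,0, 0.4,0,0,6.5,0,0,0, 0.4,0,0,0,0,0,0, 0.4,0,0,0,0,0,0]'
python3 - <<'E'
from h import *
from station import arm,cams
st=arm.state();d=cams.get_image("wrist");im=d["image"][:,:,::-1].copy()
print(st['ee_pos'],st['orientation'],st['ft_force'],st['width'])
cv2.imwrite("pics/w8.png",im)
th=51.35;u=np.array([np.cos(np.radians(th)),np.sin(np.radians(th))]);t=np.array([571.54,181.04])
togo(st,[*(t-33*u),49],th)
E
```

```text
clock: 8.55
ee_pos: [550.2, 155.3, 47.4]
orientation: [0.331, 0.944, -0.001, -0.001]
ft_force: [-0.6, 0.6, -0.2]
width: 50.9
[550.23566981 155.27984151  47.36379552] [ 3.30714525e-01  9.43729723e-01 -7.09550561e-04 -1.26856236e-03] [-0.6392208   0.60858825 -0.17394967] 50.8934078168867
turn [-0.12 -0.11  0.03]
shift after turn [-0.55  0.42 -1.64] norm 1.8
```

View pics/w8.png

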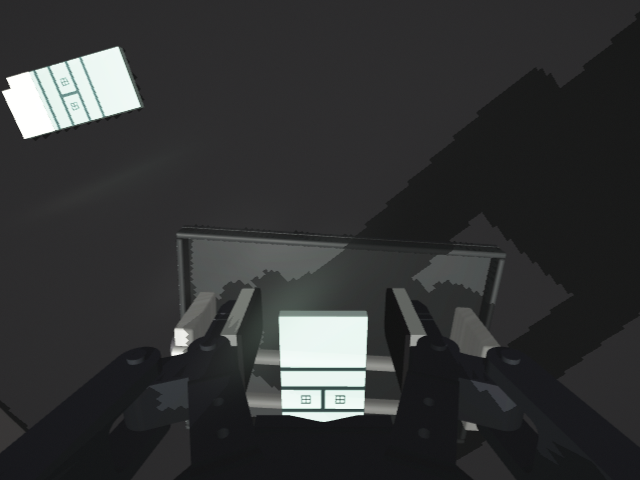

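```bash
python3 -m inch '[0.5,-0.3,0,-1,0,0,0, 0.6,0,0,0,0,0,0, 1,0,0,0,0,0,0, 1,0,0,0,0,0,0, 1,0,0,0,0,0,0, 1,0,0,0,0,0,0, 1,0,0,0,0,0,0, 1,0,0,0,0,0,0]' 40
python3 - <<'E'
from h import *
from station import arm,cams
st=arm.state();d=cams.get_image("wrist");im=d["image"][:,:,::-1].copy()
print(st['ee_pos'],st['orientation'],st['ft_force'],st['width'])
cv2.imwrite("pics/w9.png",im)
E
```

```text
clock: 9.4
ee_pos: [550.5, 155.0, 48.2]
orientation: [0.331, 0.944, -0.001, -0.001]
ft_force: [1.3, 0.2, 5.1]
width: 32.7
[550.4614967  155.01769024  48.21334906] [ 3.30740997e-01  9.43720545e-01 -7.09249000e-04 -1.19253272e-03] [1.34799381 0.18156721 5.12925128] 32.70137085807347
```

View pics/w9.png

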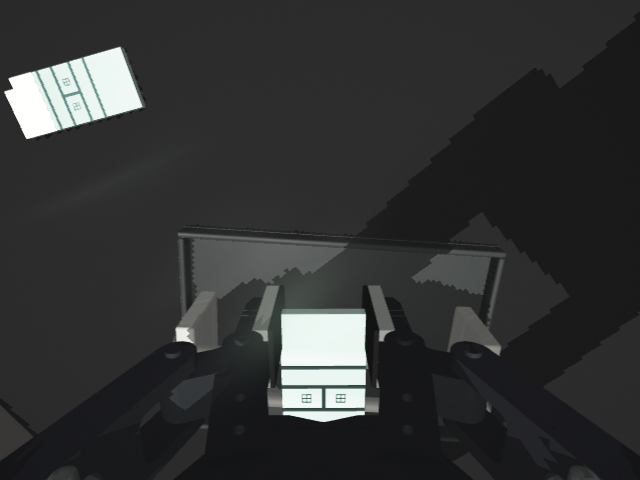

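```bash
python3 -m inch '[1,0,0,-3,0,0,0, 1,0,0,-6,0,0,0, 1,0,0,-15,0,0,0, 1,0,0,-25,0,0,0, 1,0,0,-25,0,0,0, 1,0,0,-25,0,0,0, 1,0,0,0,0,0,0, 1,0,0,0,0,0,0,1,0,0,0,0,0,0]'
python3 - <<'E'
from h import *
from station import arm,cams
st=arm.state()
for n in("wrist","scene","side"):
    d=cams.get_image(n);cv2.imwrite(f"pics/{n}10.png",d["image"][:,:,::-1])
print(st['ee_pos'],st['orientation'],st['ft_force'],st['width'])
s=cv2.imread("pics/scene10.png");cv2.imwrite("pics/c10.png",cv2.resize(s[150:330,300:440],None,fx=3.3,fy=3.3,interpolation=cv2.INTER_CUBIC))
d=cv2.imread("pics/side10.png");cv2.imwrite("pics/d10.png",cv2.resize(d[190:310,220:360],None,fx=4.5,fy=4.5,interpolation=cv2.INTER_CUBIC))
E
```

```text
clock: 10.35
ee_pos: [549.8, 154.9, 145.5]
orientation: [0.331, 0.944, -0.002, -0.003]
ft_force: [-0.8, 0.2, -1.0]
width: 32.4
[549.79148753 154.90664378 145.5325396 ] [ 0.33072807  0.94372109 -0.00157639 -0.00263946] [-0.75923252  0.24297891 -0.9924455 ] 32.40173246035462
```

View pics/wrist10.png

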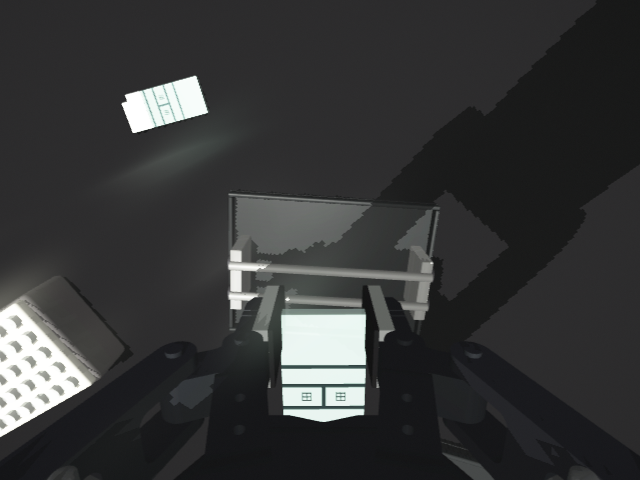

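View pics/c10.png

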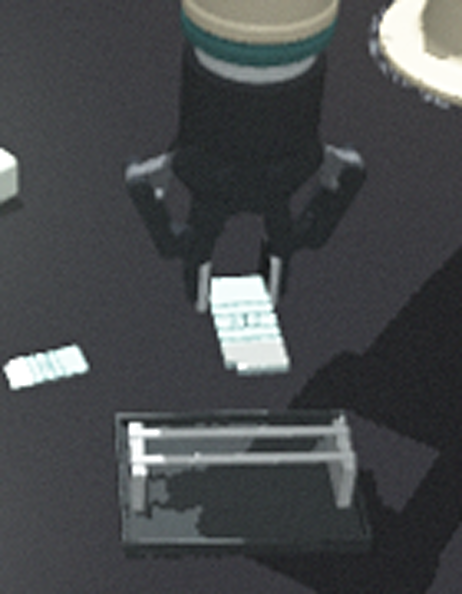

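View pics/d10.png

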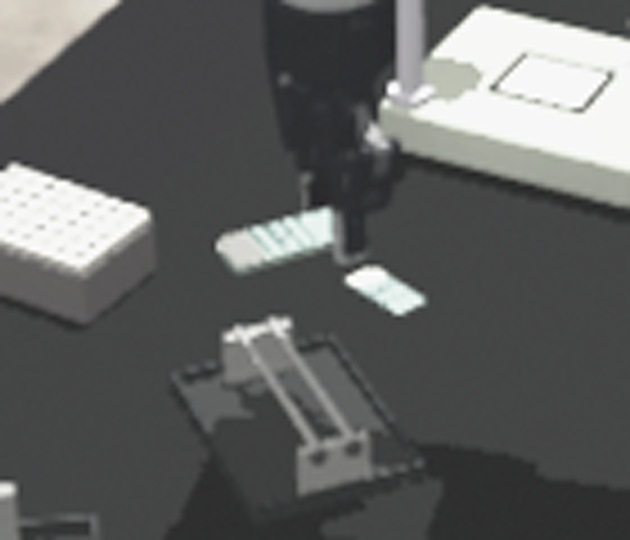

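```bash
python3 - <<'E'
import cv2
s=cv2.imread("pics/scene10.png");a=cv2.resize(s[225:270,350:400],None,fx=12,fy=12,interpolation=cv2.INTER_CUBIC);cv2.imwrite("pics/e1.png",a)
d=cv2.imread("pics/side10.png");cv2.imwrite("pics/e2.png",cv2.resize(d[228:258,260:305],None,fx=16,fy=16,interpolation=cv2.INTER_CUBIC))
w=cv2.imread("pics/wrist10.png");cv2.imwrite("pics/e3.png",cv2.resize(w[280:425,250:400],None,fx=4,fy=4,interpolation=cv2.INTER_CUBIC))
E
```

```text
(no output)
```

View pics/e1.png

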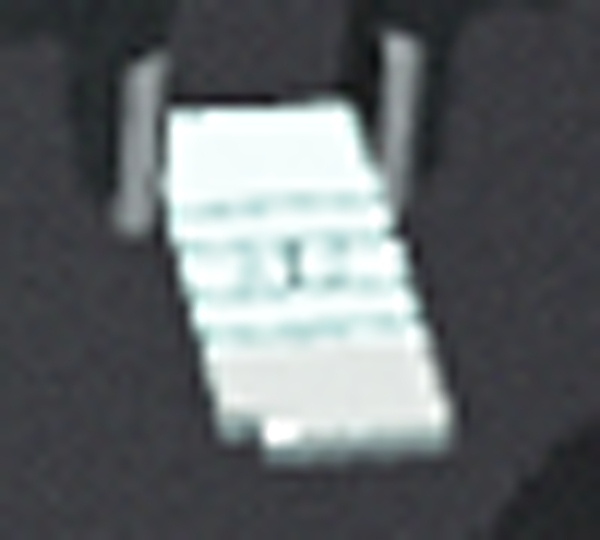

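View pics/e2.png

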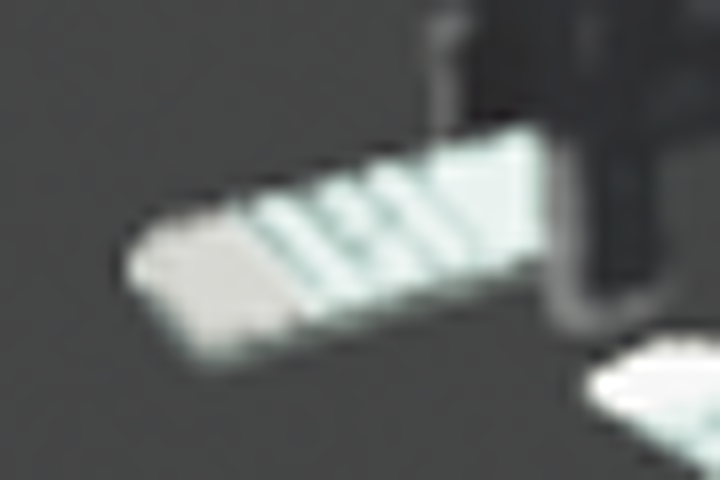

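View pics/e3.png

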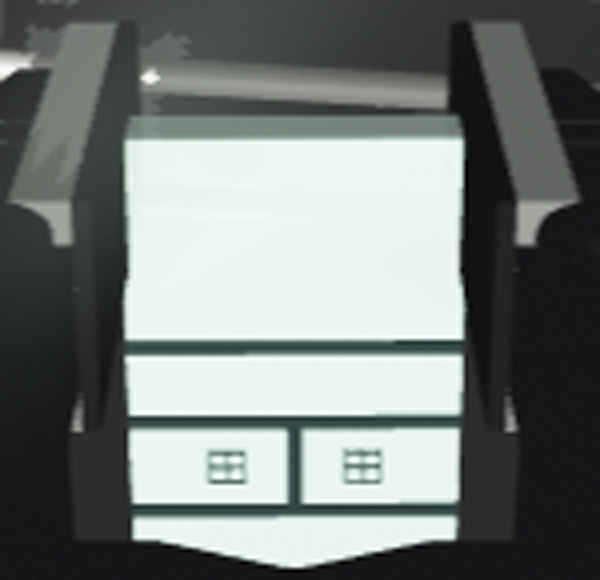

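```bash
cat > fit.py <<'E'
from h import *
from scipy.optimize import least_squares
# moat x in slide frame
class S(dict):pass
st7={'ee_pos':np.array([553.2038,156.51435,113.84746]),'orientation':np.array([0.3309571,0.94364355,0.00110595,0.00173913])}
c7=cam('wrist',st7);th=np.radians(51.356);u=np.array([np.cos(th),np.sin(th)]);t=np.array([571.54,181.04])
MO=[float((ray(c7,(270+(225.5)/4-.5,235+(v+.5)/4-.5),45)[:2]-t)@u) for v in(216,273,341,397)]
def fit(st,obs):
    """obs: list (camname, pixel, slide pt(top face z=2.5 rel centre), sigma px) ; returns slide pose in tool frame"""
    T=Tt(st)
    cams_={n:cam(n,st) for n in('wrist','scene','side')}
    def f(p,full=False):
        Rs=R.from_rotvec(p[3:]).as_matrix() # slide->tool perturbation on base
        base=np.array([[0,1,0],[1,0,0],[0,0,-1.]])  # slide x->tool y, y->tool x, z->-z
        r=[]
        for n,px,X,s in obs:
            q=T[:3,:3]@(p[:3]+Rs@base@np.array(X))+T[:3,3]
            e=proj(cams_[n],q)-px; e=e/s
            r+= list(e) if X[1] is not None else [e[1]]
        return np.array(r)
    o=least_squares(f,[0,33,5,0,0,0],loss='soft_l1')
    return o.x,f(o.x)
E
python3 - <<'E'
from fit import *
print("moats",np.round(MO,2))
st={'ee_pos':np.array([549.79148753,154.90664378,145.5325396]),'orientation':np.array([0.33072807,0.94372109,-0.00157639,-0.00263946])}
a=lambda x,y:np.array([350+(x+.5)/12-.5,225+(y+.5)/12-.5])
b=lambda x,y:np.array([260+(x+.5)/16-.5,228+(y+.5)/16-.5])
w=lambda x,y:np.array([250+(x+.5)/4-.5,280+(y+.5)/4-.5])
Z=2.5
obs=[('wrist',w(125,139),(-38,-17,Z),.3),('wrist',w(464,139),(-38,17,Z),.3),('wrist',w(294,347),(MO[0],0,Z),.3),('wrist',w(294,421),(MO[1],0,Z),.3),('wrist',w(294.5,509),(MO[2],0,Z),.3)]
ext=[('scene',a(167,108),(-38,-17,Z),1),('scene',a(352,103),(-38,17,Z),1),('scene',a(220,425),(32,-17,Z),1),('scene',a(450,434),(38,17,Z),1),
('side',b(545,130),(-38,-17,Z),1),('side',b(203,350),(38,17,Z),1),('side',b(130,265),(38,-11,Z),1)]
for o in(obs,obs+ext):
    p,r=fit(st,o);print(p[:3].round(2),np.degrees(p[3:]).round(2));print(r.round(1))
E
```

```text
moats [-14.32  -5.36   5.63  14.95]
[-0.39 37.23 10.78] [-2.63 -0.08  0.01]
[-0.1  0.1 -0.   0.1  0.2 -0.4  0.2 -0.1 -0.3  0.3]
[-0.37 36.38  9.83] [-1.88  0.04 -0.07]
[-1.9 -0.   1.2 -0.   0.2 -0.2  0.3  0.  -0.1  0.1 -2.3  3.3 -0.5  2.5
 -0.4  0.7 -0.6  0.8 -1.8  0.4 -0.9 -0.8 -0.7 -0.6]
```

```bash
python3 - <<'E'
from fit import *
st={'ee_pos':np.array([549.79148753,154.90664378,145.5325396]),'orientation':np.array([0.33072807,0.94372109,-0.00157639,-0.00263946])}
a=lambda x,y:np.array([350+(x+.5)/12-.5,225+(y+.5)/12-.5])
b=lambda x,y:np.array([260+(x+.5)/16-.5,228+(y+.5)/16-.5])
w=lambda x,y:np.array([250+(x+.5)/4-.5,280+(y+.5)/4-.5])
im=cv2.imread("pics/wrist10.png").min(2)
for v in (312,320,330,340,347,352,360,367,375,385,395,405,410):
    r=im[v,260:390].astype(float);i=np.where(r>130)[0]
    L,Rr=i.min(),i.max();print(v,260+L-(r[L]-130)/(r[L]-r[L-1]),260+Rr+(r[Rr]-130)/(r[Rr]-r[Rr+1]))
Z=2.5
obs=[('wrist',w(294.5,139),(-38,0,Z),.3),('wrist',w(124,347),(MO[0],-17,Z),.3),('wrist',w(465,347),(MO[0],17,Z),.3),('wrist',w(128,421),(MO[1],-17,Z),.3),('wrist',w(461,421),(MO[1],17,Z),.3),('wrist',w(294.5,509),(MO[2],0,Z),.3)]
ext=[('scene',a(167,108),(-38,-17,Z),1),('scene',a(352,103),(-38,17,Z),1),('scene',a(220,425),(32,-17,Z),1),('scene',a(450,434),(38,17,Z),1),
('side',b(545,130),(-38,-17,Z),1),('side',b(203,350),(38,17,Z),1),('side',b(130,265),(38,-11,Z),1)]
for o in(obs,ext,obs+ext):
    p,r=fit(st,o);print(p[:3].round(2),np.degrees(p[3:]).round(2));print(r.round(1))
E
```

```text
Traceback (most recent call last):
ValueError: zero-size array to reduction operation minimum which has no identity
```

```bash
python3 - <<'E'
from fit import *
st={'ee_pos':np.array([549.79148753,154.90664378,145.5325396]),'orientation':np.array([0.33072807,0.94372109,-0.00157639,-0.00263946])}
a=lambda x,y:np.array([350+(x+.5)/12-.5,225+(y+.5)/12-.5])
b=lambda x,y:np.array([260+(x+.5)/16-.5,228+(y+.5)/16-.5])
w=lambda x,y:np.array([250+(x+.5)/4-.5,280+(y+.5)/4-.5])
im=cv2.imread("pics/wrist10.png").min(2)
for v in (318,330,340,347,352,360,375,395):
    r=im[v,260:390].astype(float);i=np.where(r>130)[0]
    if len(i)==0: continue
    L,Rr=i.min(),i.max();print(v,(260+L-(r[L]-130)/(r[L]-r[L-1])).round(2),(260+Rr+(r[Rr]-130)/(r[Rr]-r[Rr+1])).round(2))
Z=2.5
obs=[('wrist',w(294.5,139),(-38,0,Z),.3),('wrist',w(124,347),(MO[0],-17,Z),.3),('wrist',w(465,347),(MO[0],17,Z),.3),('wrist',w(128,421),(MO[1],-17,Z),.3),('wrist',w(461,421),(MO[1],17,Z),.3),('wrist',w(294.5,509),(MO[2],0,Z),.3)]
ext=[('scene',a(167,108),(-38,-17,Z),1),('scene',a(352,103),(-38,17,Z),1),('scene',a(220,425),(32,-17,Z),1),('scene',a(450,434),(38,17,Z),1),
('side',b(545,130),(-38,-17,Z),1),('side',b(203,350),(38,17,Z),1),('side',b(130,265),(38,-11,Z),1)]
for o in(obs,ext,obs+ext):
    p,r=fit(st,o);print(p[:3].round(2),np.degrees(p[3:]).round(2));print(r.round(1))
E
```

```text
318 280.55 365.41<stdin>:10: RuntimeWarning: divide by zero encountered in scalar divide
Traceback (most recent call last):
IndexError: index 130 is out of bounds for axis 0 with size 130
```

```bash
cat > run10.py <<'E'
from fit import *
st={'ee_pos':np.array([549.79148753,154.90664378,145.5325396]),'orientation':np.array([0.33072807,0.94372109,-0.00157639,-0.00263946])}
a=lambda x,y:np.array([350+(x+.5)/12-.5,225+(y+.5)/12-.5])
b=lambda x,y:np.array([260+(x+.5)/16-.5,228+(y+.5)/16-.5])
w=lambda x,y:np.array([250+(x+.5)/4-.5,280+(y+.5)/4-.5])
Z=2.5
obs=[('wrist',w(294.5,139),(-38,0,Z),.3),('wrist',w(124,347),(MO[0],-17,Z),.3),('wrist',w(465,347),(MO[0],17,Z),.3),('wrist',w(128,421),(MO[1],-17,Z),.3),('wrist',w(461,421),(MO[1],17,Z),.3),('wrist',w(294.5,509),(MO[2],0,Z),.3)]
ext=[('scene',a(167,108),(-38,-17,Z),1),('scene',a(352,103),(-38,17,Z),1),('scene',a(220,425),(32,-17,Z),1),('scene',a(450,434),(38,17,Z),1),
('side',b(545,130),(-38,-17,Z),1),('side',b(203,350),(38,17,Z),1),('side',b(130,265),(38,-11,Z),1)]
for o in(obs,ext,obs+ext):
    p,r=fit(st,o);print(p[:3].round(2),np.degrees(p[3:]).round(2));print(r.round(1))
E
python3 run10.py
```

```text
[-0.35 33.13  6.24] [ 0.95 -0.04 -0.03]
[-0.  -0.5  0.4  0.3 -0.4  0.3 -0.3  0.2  0.3  0.2 -0.  -0.7]
[ 2.18 33.34  8.6 ] [2.32 0.79 1.42]
[-0.7  0.6  1.2 -0.   0.1 -0.1 -0.1  0.4 -0.2 -0.5  0.2 -0.3  0.7 -0.1]
[-0.35 33.43  6.6 ] [ 0.8  -0.04 -0.03]
[ 0.  -0.2  0.9  0.3 -0.8  0.3  0.1  0.1 -0.   0.1  0.1 -0.8 -2.4  0.3
 -0.6 -0.4 -0.6 -1.1 -0.9 -0.8 -0.9 -1.5  0.  -1.5  0.2 -1.3]
```

```bash
python3 -m inch '[1,0,0,-4,0,0,2, 1,0,-5,-4,0,0,5, 1,0,-8,-4,0,0,6, 1,0,-8,-4,0,0,6, 1,0,-8,-4,0,0,6, 1,0,-8,0,0,0,6, 1,0,-8,0,0,0,6, 1,0,-8,0,0,0,6, 1,0,-8,0,0,0,6, 1,0,0,0,0,0,4, 1,0,0,0,0,0,1, 1,0,0,0,0,0,0, 1,0,0,0,0,0,0]'
python3 - <<'E'
from h import *
from station import arm
st=arm.state();print(st['ee_pos'],st['width'])
togo(st,[460,-218,160],-2.7)
E
```

```text
clock: 11.8
ee_pos: [498.2, 126.9, 166.8]
orientation: [0.723, 0.691, -0.002, -0.001]
ft_force: [0.4, -0.8, -0.2]
width: 32.6
[498.23098042 126.93284948 166.77460721] 32.578552267288906
turn [-0.24  0.06  0.15]
shift after turn [-346.35  -21.94    6.77] norm 347.1
```

```bash
python3 -m inch '[1,-12,-1,0,0,0,0.15, 1,-22,-1.5,0,0,0,0, 1,-30,-2,0,0,0,0, 1,-30,-2,0,0,0,0, 1,-30,-2,0,0,0,0, 1,-30,-2,0,0,0,0, 1,-30,-2,0,0,0,0, 1,-30,-2,0,0,0,0, 1,-30,-2,0,0,0,0, 1,-30,-2,0,0,0,0, 1,-30,-1.5,2,0,0,0, 1,-24,-1,2,0,0,0, 1,-12,-1,2,0,0,0, 1,-6,0,0,0,0,0, 1,0,0,0,0,0,0, 1,0,0,0,0,0,0, 1,0,0,0,0,0,0]'
python3 - <<'E'
from h import *
from station import arm,cams
st=arm.state();print(st['ee_pos'],st['width'],st['orientation'])
togo(st,[496.1,-218.9,104],-2.7)
for n in("scene","wrist"):
    d=cams.get_image(n);cv2.imwrite(f"pics/{n}11.png",d["image"][:,:,::-1])
s=cv2.imread("pics/scene11.png");cv2.imwrite("pics/c11.png",cv2.resize(s[70:250,180:340],None,fx=3.3,fy=3.3,interpolation=cv2.INTER_CUBIC))
E
```

```text
clock: 13.5
ee_pos: [459.7, -216.8, 161.5]
orientation: [0.724, 0.69, -0.002, -0.001]
ft_force: [-0.8, -0.2, 0.1]
width: 32.8
[ 459.73723797 -216.7615144   161.53208867] 32.77464849056464 [ 0.72355123  0.69026832 -0.00150675 -0.00099729]
turn [-0.2   0.05  0.  ]
shift after turn [-0.42 36.42 57.53] norm 68.1
```

View pics/c11.png

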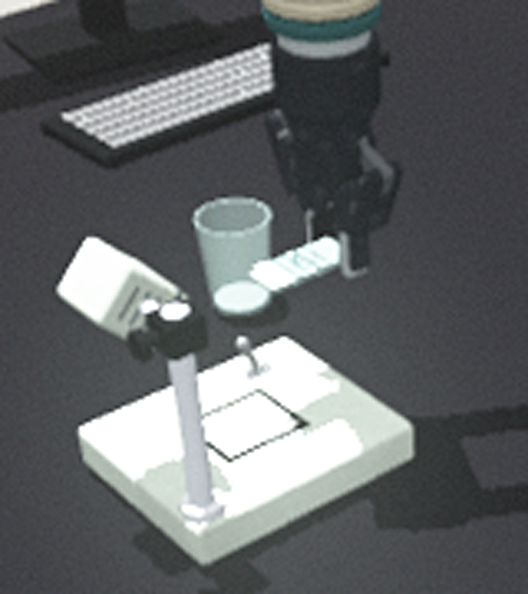

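View pics/wrist11.png

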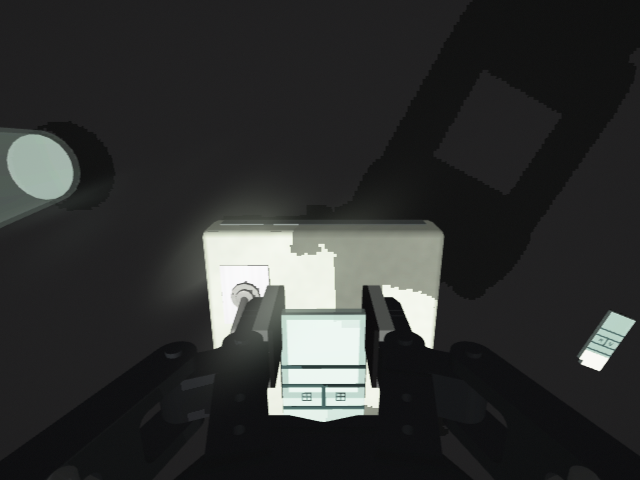

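```bash
python3 -m inch '[1,-0.4,3,6,-0.2,0,0, 1,0,5,10,0,0,0, 1,0,8,12,0,0,0, 1,0,8,12,0,0,0, 1,0,7,10,0,0,0, 1,0,4,5,0,0,0, 1,0,1.4,2.5,0,0,0, 1,0,0,0,0,0,0, 1,0,0,0,0,0,0, 1,0,0,0,0,0,0]'
python3 - <<'E'
from h import *
from station import arm,cams
import pickle
st=arm.state();print(st['ee_pos'],st['width'],st['orientation'],st['ft_force'])
pickle.dump(st,open("w12.pkl","wb"))
togo(st,[496.1,-218.9,104],-2.7)
for n in("scene","wrist","side"):
    d=cams.get_image(n);cv2.imwrite(f"pics/{n}12.png",d["image"][:,:,::-1])
s=cv2.imread("pics/scene12.png");cv2.imwrite("pics/c12.png",cv2.resize(s[130:230,195:305],None,fx=6,fy=6,interpolation=cv2.INTER_CUBIC))
s=cv2.imread("pics/side12.png");cv2.imwrite("pics/d12.png",cv2.resize(s[140:240,290:400],None,fx=6,fy=6,interpolation=cv2.INTER_CUBIC))
w=cv2.imread("pics/wrist12.png");cv2.imwrite("pics/e12.png",cv2.resize(w[280:425,250:400],None,fx=4,fy=4,interpolation=cv2.INTER_CUBIC))
E
```

```text
clock: 14.6
ee_pos: [495.9, -220.0, 104.5]
orientation: [0.724, 0.69, -0.0, 0.001]
ft_force: [-0.6, 0.4, 1.0]
width: 32.5
[ 495.89529374 -219.95096134  104.49842834] 32.528173609141625 [ 7.24081956e-01  6.89713526e-01 -2.25404308e-04  7.21865864e-04] [-0.64831189  0.36616518  0.97855664]
turn [ 0.04  0.08 -0.09]
shift after turn [1.06 0.15 0.5 ] norm 1.2
```

View pics/c12.png

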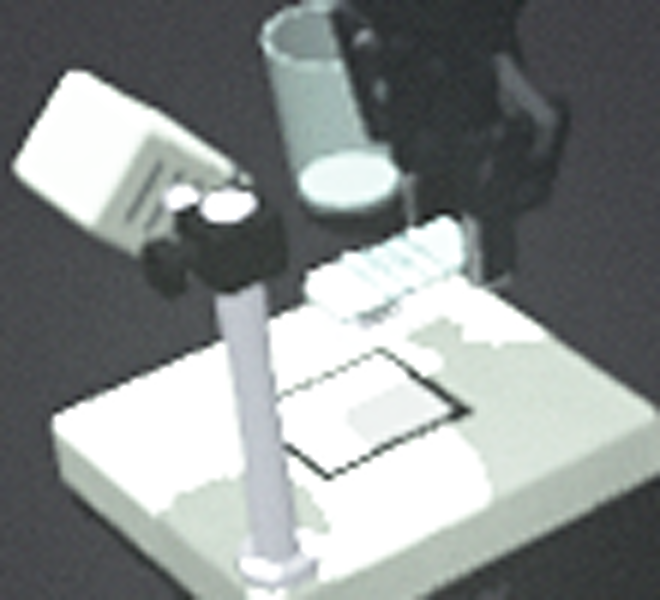

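View pics/d12.png

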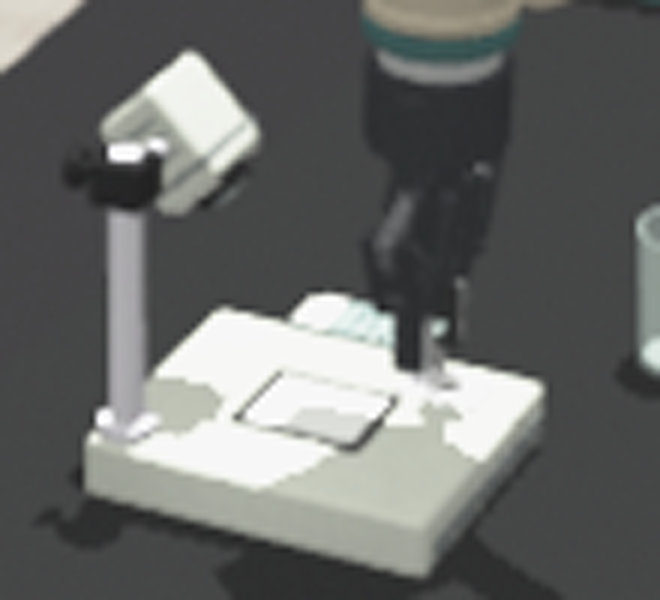

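View pics/wrist12.png

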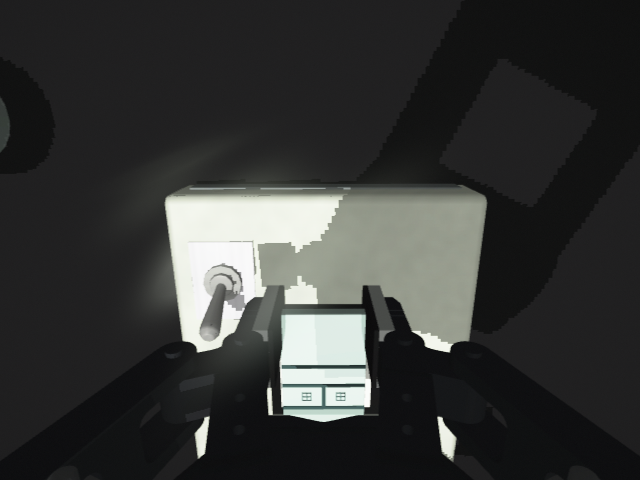

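View pics/e12.png

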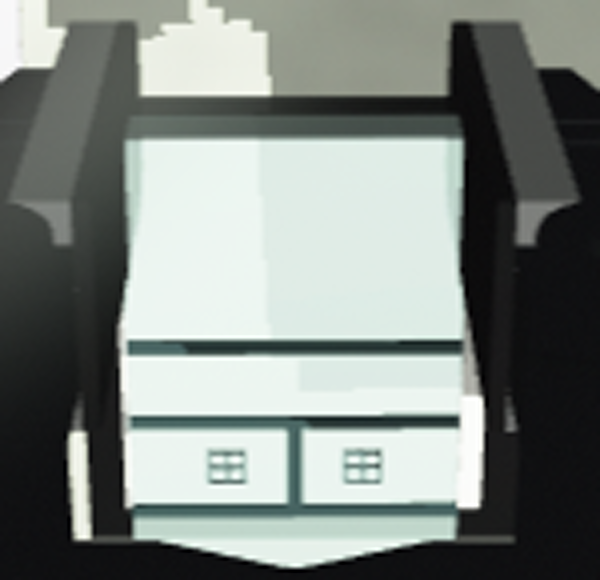

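```bash
python3 - <<'E'
from h import *
from station import arm
st=arm.state();print(st['ee_pos']);togo(st,[496.1,-218.9,104],-2.7)
T=Tt(st)
def pt(x,y,z=2.5):
    d=np.radians(.9)*0
    q=np.array([-0.35+y,33.3+x,6.3-z]);return T[:3,:3]@q+T[:3,3]
L=pt(28,0);print("label",L)
pts={'FL':(38,-11),'N2':(32,-17),'FR':(38,17),'CR':(-38,17),'CL':(-38,-17)}
for n,o,pic in(('scene',(195,130),'c12'),('side',(290,140),'d12')):
    im=cv2.imread(f"pics/{pic}.png");c=cam(n)
    for k,v in pts.items():
        p=(proj(c,pt(*v))-o+.5)*6-.5;print(n,k,p.round());cv2.circle(im,(int(p[0]),int(p[1])),3,(0,0,255),1)
    cs=[]
    for a in((-37,-32),(-37,32),(37,32),(37,-32)):
        th=np.radians(-2.7);w=np.array([557.3+a[0]*np.cos(th)-a[1]*np.sin(th),-222.1+a[0]*np.sin(th)+a[1]*np.cos(th),40])
        p=(proj(c,w)-o+.5)*6-.5;cv2.circle(im,(int(p[0]),int(p[1])),3,(255,0,0),1)
    cv2.imwrite(f"pics/{pic}p.png",im)
E
```

```text
[ 495.85895247 -219.89707504  104.3066074 ]
turn [ 0.03  0.07 -0.08]
shift after turn [1.01 0.19 0.31] norm 1.1
label [ 557.07144991 -223.22298669  100.5355375 ]
scene FL [302. 287.]
scene N2 [306. 276.]
scene FR [341. 315.]
scene CR [491. 248.]
scene CL [443. 216.]
side FL [311. 291.]
side N2 [326. 288.]
side FR [290. 313.]
side CR [422. 343.]
side CL [447. 316.]
```

View pics/c12p.png

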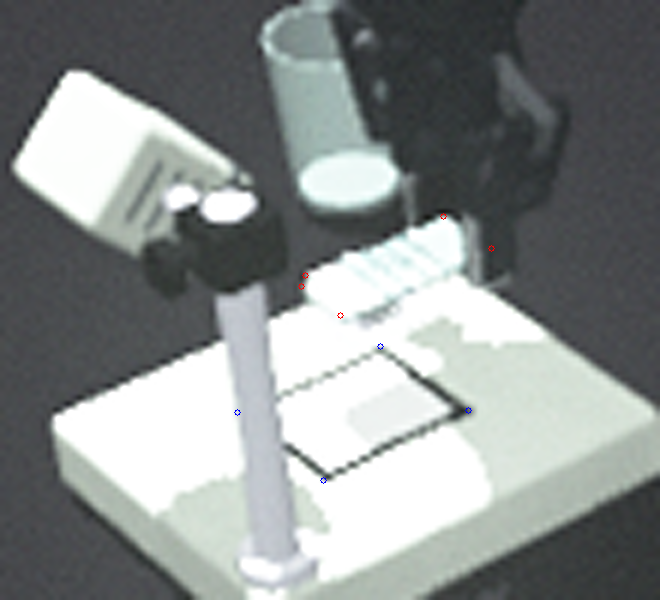

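View pics/d12p.png

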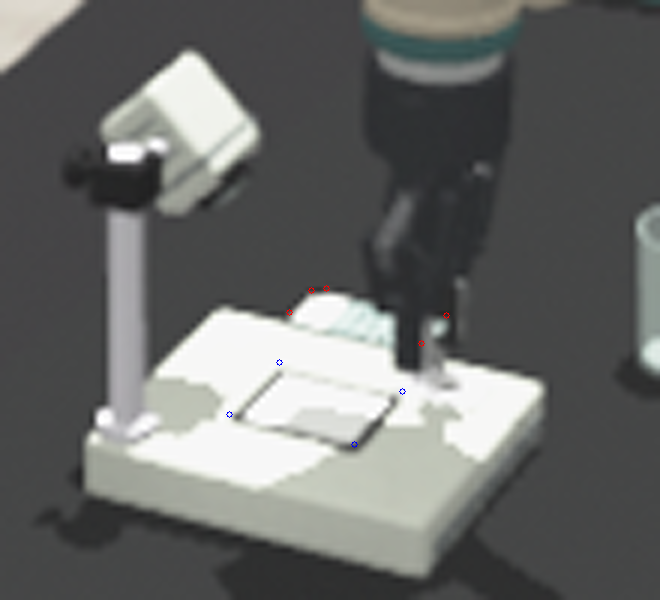

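```bash
python3 -m inch '[1,1,0,0,0,0,0, 1,0,0,0,0,0,0, 1,0,0,0,0,0,0]'
python3 - <<'E'
from h import *
from scipy.signal import find_peaks
for f in("w8","w9","wrist10","wrist12"):
    g=cv2.imread(f"pics/{f}.png").min(2).astype(float)[300:415,308:320].mean(1)
    d=cv2.GaussianBlur((-g).reshape(-1,1),(1,3),0).ravel()
    pk,_=find_peaks(d[20:],prominence=15);out=[]
    for p in pk+20:
        s=slice(p-3,p+4);w=np.clip(d[s]-min(d[s][0],d[s][-1]),0,None);out.append(round(300+(w*np.arange(p-3,p+4)).sum()/w.sum(),2))
    e=np.argmax(np.diff(g[:25]));print(f,"edge~",300+e,g[8:18].round(),out)
E
```

```text
clock: 15.05
ee_pos: [495.9, -218.8, 103.9]
orientation: [0.724, 0.69, -0.0, 0.0]
ft_force: [0.2, -0.8, -0.4]
width: 32.5
w8 edge~ 316 [ 63.  64.  79. 114. 117. 118. 118. 126. 171. 233.] [np.float64(368.92), np.float64(387.73), np.float64(409.92)]
w9 edge~ 313 [ 68. 112. 113. 113. 116. 128. 207. 237. 236. 236.] [np.float64(367.33), np.float64(386.4), np.float64(397.2), np.float64(409.21)]
wrist10 edge~ 314 [ 69. 117. 117. 119. 121. 123. 152. 231. 235. 235.] [np.float64(366.42), np.float64(385.19), np.float64(399.03), np.float64(407.17)]
wrist12 edge~ 314 [ 60.  83.  83.  82.  83.  88. 141. 224. 230. 230.] [np.float64(366.39), np.float64(385.13), np.float64(398.97), np.float64(407.42)]
```

```bash
python3 - <<'E'
from h import *
from station import arm,cams
a=cv2.imread("pics/scene0.png");b=cams.get_image("scene")["image"][:,:,::-1].copy();cv2.imwrite("pics/scene13.png",b)
st=arm.state();print(st['ee_pos'],st['width'],st['dq'].round(4))
T=Tt(st);print("label",(T@[-0.35,61.3,3.8,1])[:3], "tilt deg",np.degrees(np.arccos(-T[2,2])))
togo(st,[496.1,-218.9,104],-2.7)
E
```

```text
[ 495.85865875 -218.77801012  103.91501746] 32.258670979727604 [ 0.0011  0.0003 -0.0001 -0.0018 -0.0006 -0.0013]
label [ 557.06901513 -222.09751343  100.1037618 ] tilt deg 0.05263537176113365
turn [-0.01  0.05 -0.07]
shift after turn [-0.11  0.25 -0.08] norm 0.3
```

View pics/scene13.png

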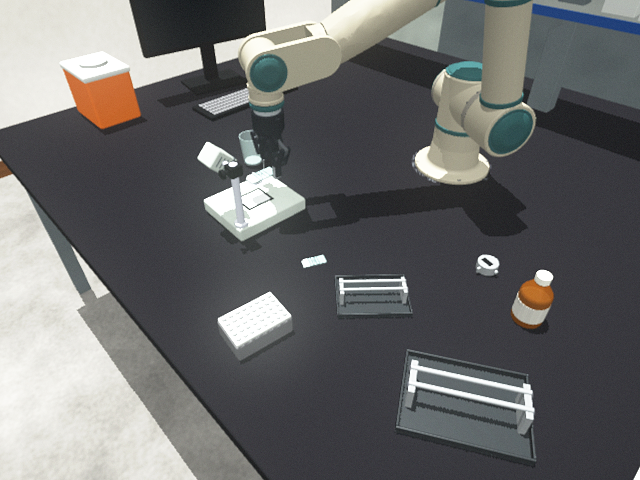

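The scene picture shows the rack, now empty, at (372,295), and the bottle, tally counter, tip box and small slide where they stood at the start. The large slide is held over the reader at about (260,175). I'm handing in.

```bash
python3 -c "
from station import arm
print(arm.finish_job())"
```

```text
the job is handed in; nothing more can be done
None
```

I pushed the reader's toggle on with the closed fingertips. Then I picked the large slide off the rack by the long edges of its clear end and held it over the window with the frosted end toward the camera head. I handed in at about 15 s, well under the 51 s limit.

**Last checks:**
- **Label position:** the estimate is (557.1, -222.1, 100.1) mm, against a measured window centre of (557.3, -222.1, 40). That puts the label 60 mm above the window, with yaw within 0.1° of the reader. This rests on calibration good to about 2 mm.
- **Tilt:** the tool is 0.05° off vertical. The slide tipped about 2° as the fingers closed and settled back when lifted. The wrist pictures put it within about 1° of level. A rougher fit using only the scene and side cameras gave about 2°.
- **Hold:** the finger opening reads 32.3 to 32.8 mm at a 40 N grip, a little under the slide's 34 mm. The slide did not move in the hand during the carry.
- **Camera agreement:** predicted points matched the side and scene views to about 1 pixel (2 mm). One frosted corner in the scene view was off by nearly 2 pixels, where the glass was overexposed.
- **Scene:** the toggle stayed on in the wrist view at the end. The rack, bottle, tally counter and tip box look unmoved in the last scene picture. The beaker is partly hidden there, but the arm stayed well clear of it.

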